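# Press home the stoppers of three reagent bottles

### The arm

A 7-joint arm with a two-finger parallel gripper is mounted at the origin on the work surface. World frame = base frame: x ahead of the robot, y to its left, z up, the work surface at z = 0. Lengths are in m, angles in rad, forces in N, time in s.
With the tool pointing down it reaches from about 0.425 to 0.925 m from the base axis. Payload 6.8 kg.
Tool frame: the origin (TCP) lies at the very end of the fingers, on their centre line; the grasp point (between the pads) lies 19 mm behind it; z points along the fingers, x is the direction in which the jaws open and shut, and the axes are right-handed (so a half turn about z gives the same grasp; the last joint's range is limited). The gripper opens to 85 mm and grips with 20 to 120 N. Pads are 22 mm wide; open, the fingers measure 114 mm over their backs; the gripper's body (76 mm by 85 mm) begins 54 mm behind the grasp point. The pads swing forward as they close: fully open they stand 13 mm farther back than shut.
Start: joints at [-1.243, 0.477, 0.022, 1.555, -0.011, 1.109, -0.083], TCP at [0.285, 0.612, 0.192] pointing down, gripper open.
Joint ranges: [-2.96, 2.96], [-0.34, 2.1], [-1.41, 1.46], [0.24, 2.44], [-1.37, 4.51], [0.17, 1.92], [-2.96, 2.96]. Speed limits (rad/s): [2.39, 2.39, 3.14, 3.14, 3.14, 3.14, 3.14].

### API

Orientations are given as a rotation vector (axis times angle).
In Python, from bench import * gives the robot as it stands.
- The arm moves only by the tool servo_tool, never from a script. Its argument "increments" is one flat list of numbers, 7 for each row, row after row: the shift along the tool's x, y, z in mm, then the turn, a rotation vector about the tool's x, y, z in rad, then the finger opening in mm, from 0 to 85.4. In form: [tx, ty, tz, wx, wy, wz, fingers, tx, ty, tz, wx, wy, wz, fingers, ...]. A call has exactly 8 rows; each row shifts and turns the commanded pose from where the row before left it, along the tool's axes as they then stand; what a row does not reach is not made up. A row lasts 1/8 s, in which the tool goes at most 62.5 mm and 10.7 degrees, less where a joint would pass 70% of its speed; a pose out of reach is approached as far as the arm can. A call is refused whole if a number of a shift passes 62.5 or a number of a turn 0.188, either way. A call with a gripper value outside its range is refused whole. The fingers move at their own pace and stop on an object; "squeeze" is the grip in N (left out, the last holds). Time passes only in rows, so rows that do not move let the fingers close, or fill a call up. It gives the time, the measured TCP pose, the force and the opening at its end, in the units of the state.
- get_obs(): the state, without advancing time (a new reading comes with each control period).
- grab_frame(name): name is "scene" or "top" or "wrist"; returns (picture, depth): 400x640x3 uint8, red, green, blue; 400x640 float32, m along the optical axis (not along the pixel's ray), 0 where there is no reading.
- calibration(name): a dict with "fx", "fy", "cx", "cy" (pixels), "k1" (the pictures are not rectified: a ray, as slopes to the right and down, at radius r is drawn at 1 + k1 r^2 times it, then the intrinsics apply), "eye" and "orientation" of the camera in the world; the wrist camera has in their place "T_tool_cam" (4x4, takes a point from camera to tool coordinates, whose origin is the TCP and whose axes are the tool frame's). Camera axes: x right, y up, looking along -z (the intrinsics and any distortion apply to the point x, -y, -z); pixel columns grow to the right and rows downward; lengths in m; the calibration is good to about 2 mm. A picture is of the moment at which its call begins: read the wrist's pose just before it. calibration takes no time and is no camera call.
- hand_in(): hands the job in, once; it reports no verdict.
The state is a dict: "clock": time; "joints": joint angles; "qvel": joint speeds; "tau": joint torques, N m; "tcp_pos": TCP position; "orientation": TCP orientation; "contact_force": force on the tool from outside, world axes, zero at the start; "moment": the same for the moment, N m; "grip_width": finger opening in m.
Only numpy, scipy, OpenCV 4.12 (cv2) and the standard library are available. Lean on these libraries where they do the work, as an engineer would, in place of code of your own. Each camera call takes 0.05 s, during which the arm holds its last target.

### The job

Three of the glass reagent bottles have been left with their stoppers standing about a centimetre proud. Press each stopper slowly straight down until it is fully home, gently so that the ground glass does not jam: first the wide-mouthed bottle, which loses vapour fastest, then the tall narrow-necked one, then the small one. Do not lift the bottles, and leave them and everything around them standing where they are.

Things in the scene. Friction and masses are not known exactly. Their poses are not given: they have to be found in the camera images.
- wide_bottle: The wide-mouthed bottle whose stopper stands proud: broad body, thick neck (72 mm over the lip). Clear glass, loose on the worktop, standing upright, 92 mm across, the rim of its mouth 135 mm above its underside. Origin: centre of its underside, z up. With its stopper fully home the flat top of the stopper is 149 mm above the underside.
- wide_stopper (a joint): how far the stopper of the wide-mouthed bottle has been pushed down its neck, in m: 0 = standing 12 mm proud, 0.012 = fully home (a stop). It starts between 0 and 0.003. It slides straight down the bottle's axis against about 2 N of friction, stays where it is left, and meets a firm stop at home, where the force rises sharply: finish slowly (under about 20 mm/s). A push of over 40 N jams the ground glass.
- wide_stopper_top (a point): centre of the flat round top face of the wide-mouthed bottle's stopper, a pale frosted-glass disc 72 mm across and 12 mm thick; the point rides with the stopper. Press here, straight down.
- tall_bottle: The tall narrow-necked bottle, the tallest of the glass-stoppered bottles standing in the middle; its stopper stands proud (neck 46 mm over the lip). Clear glass, loose on the worktop, standing upright, 76 mm across, the rim of its mouth 155 mm above its underside. Origin: centre of its underside, z up. With its stopper fully home the flat top of the stopper is 169 mm above the underside.
- tall_stopper (a joint): how far the stopper of the tall bottle has been pushed down its neck, in m: 0 = standing 12 mm proud, 0.012 = fully home (a stop). It starts between 0 and 0.003. It slides straight down the bottle's axis against about 2 N of friction, stays where it is left, and meets a firm stop at home, where the force rises sharply: finish slowly (under about 20 mm/s). A push of over 40 N jams the ground glass.
- tall_stopper_top (a point): centre of the flat round top face of the tall bottle's stopper, a pale frosted-glass disc 46 mm across and 12 mm thick; the point rides with the stopper. Press here, straight down.
- small_bottle: The small narrow-necked bottle, the slimmest of the glass-stoppered bottles; its stopper stands proud (neck 38 mm over the lip). Clear glass, loose on the worktop, standing upright, 60 mm across, the rim of its mouth 118 mm above its underside. Origin: centre of its underside, z up. With its stopper fully home the flat top of the stopper is 132 mm above the underside.
- small_stopper (a joint): how far the stopper of the small bottle has been pushed down its neck, in m: 0 = standing 12 mm proud, 0.012 = fully home (a stop). It starts between 0 and 0.003. It slides straight down the bottle's axis against about 2 N of friction, stays where it is left, and meets a firm stop at home, where the force rises sharply: finish slowly (under about 20 mm/s). A push of over 40 N jams the ground glass.
- small_stopper_top (a point): centre of the flat round top face of the small bottle's stopper, a pale frosted-glass disc 36 mm across and 12 mm thick; the point rides with the stopper. Press here, straight down.
- medium_bottle: Bystander: medium narrow-necked glass bottle, 70 mm across, 150 mm high in all, stopper already home. Origin: centre of its underside.
- squat_bottle: Bystander: squat wide-mouthed glass bottle, 84 mm across, 126 mm high in all, stopper already home. Origin: centre of its underside.
- amber_bottle: Bystander: little brown bottle with a black cap, 48 mm across, 95 mm high. Origin: centre of its underside.
- slide_box: Bystander: white slide box with a clear lid, 83 x 35 x 33 mm. Origin: centre of its underside.
- cover_box: Bystander: flat grey box of cover glasses, 60 x 60 x 26 mm. Origin: centre of its underside.
- stain_dish: Bystander: lidded glass staining dish, 108 x 84 x 74 mm with its knob. Origin: centre of its underside.
- funnel: Bystander: glass funnel standing upside down, 90 mm across, 115 mm high, stem up. Origin: centre of its mouth, on the worktop.

How it is judged:
By the outcome, as a careful person would: the job done as asked, in the order asked, and still so for the second after the job is handed in, with the robot touching nothing.
It also fails if it takes over 58 s, if anything falls off the work surface, if the arm or the gripper's body presses on something with over 40 N, if the wrist force passes 120 N, or if a joint passes its speed limit or range.

## Working session

There is one attempt and no reset: what is moved stays moved. The work goes in short steps, Python scripts to look and compute and a tool call to move; the robot and the scene stay as the last step left them, time stands still between calls to the robot, and variables do not carry over. Pictures are saved under pics/ and viewed, and the job is handed in when it is done.

Besides the shell and the picture viewer there is one more tool, called after "Call:" as name(argument=value, ...) on one line, values as JSON. servo_tool: Moves the arm, as the interface text tells. Its arguments: {"type":"object","properties":{"increments":{"type":"array","items":{"type":"number"}},"squeeze":{"type":"number"}},"required":["increments"]}

```bash
mkdir -p pics
python3 - <<'E'
from bench import *
import cv2,numpy as np
s=get_obs();print({k:np.round(v,4).tolist() if not isinstance(v,float) else v for k,v in s.items()})
for n in ("scene","top"):
    p,d=grab_frame(n);cv2.imwrite(f"pics/{n}0.png",p[:,:,::-1]);np.save(f"pics/{n}0.npy",d);print(n,calibration(n))
print(calibration("wrist"))
E
```

```text
{'clock': 0.0, 'joints': [-1.2431, 0.4778, 0.0223, 1.5564, -0.0115, 1.1093, -0.0831], 'qvel': [-0.0007, -0.0015, -0.0001, 0.0003, -0.0001, -0.0005, -0.0018], 'tau': [0.0001, -59.6447, 1.6078, -28.1194, 0.0124, 0.0092, -0.0], 'tcp_pos': [0.2847, 0.6113, 0.1906], 'orientation': [2.6483, 1.6881, -0.0022], 'contact_force': [0.451, -0.4429, 0.1244], 'moment': [-0.0304, 0.0013, -0.012], 'grip_width': 0.0854492177019744}
scene {'fx': 496.1903668393042, 'fy': 496.1903668393042, 'cx': 323.1460298706115, 'cy': 199.03890444917366, 'k1': 0.0014328306976733641, 'eye': array([ 1.01314076, -0.64507275,  1.03761039]), 'orientation': array([0.72054609, 0.22468082, 0.60533938])}
top {'fx': 436.7489737593923, 'fy': 436.7489737593923, 'cx': 311.9095957529207, 'cy': 198.5091358964774, 'k1': 0.019728833394016196, 'eye': array([0.3183888 , 0.00327385, 1.10445276]), 'orientation': array([ 0.16243959, -0.16799598, -1.56941662])}
{'fx': 294.160524894577, 'fy': 294.160524894577, 'cx': 324.50039989616823, 'cy': 197.77887861518383, 'k1': -0.040970198632763355, 'T_tool_cam': array([[ 9.99999756e-01,  6.90364887e-04, -1.11101520e-04,
         1.24647841e-03],
       [ 6.31054783e-04, -9.59451058e-01, -2.81874563e-01,
        -7.12658453e-02],
       [-3.01192772e-04,  2.81874424e-01, -9.59451259e-01,
        -1.81684998e-01],
       [ 0.00000000e+00,  0.00000000e+00,  0.00000000e+00,
         1.00000000e+00]])}
```

View pics/scene0.png

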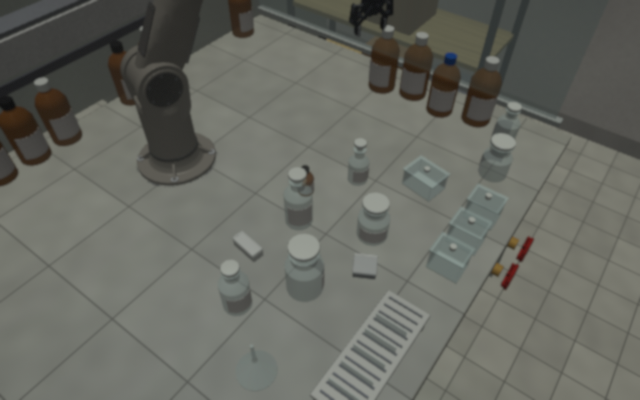

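View pics/top0.png

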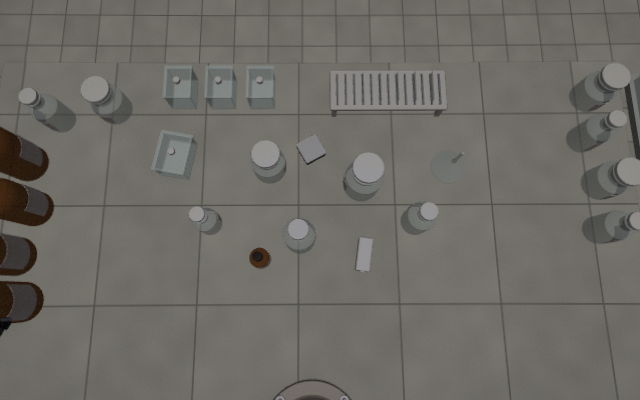

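```bash
cat > h.py <<'E'
import numpy as np,cv2
from scipy.spatial.transform import Rotation as R
from bench import calibration
def cam(n,pose=None):
    c=calibration(n)
    if n=="wrist":
        T=np.eye(4);T[:3,:3]=R.from_rotvec(pose[1]).as_matrix();T[:3,3]=pose[0];T=T@c["T_tool_cam"];return c,T[:3,3],T[:3,:3]
    return c,np.array(c["eye"]),R.from_rotvec(c["orientation"]).as_matrix()
def ray(n,u,v,pose=None):
    c,e,M=cam(n,pose);K=np.array([[c["fx"],0,c["cx"]],[0,c["fy"],c["cy"]],[0,0,1.]])
    p=cv2.undistortPoints(np.array([[[u,v]]],float),K,np.array([c["k1"],0,0,0.]))[0,0]
    return e,M@np.array([p[0],-p[1],-1])   # unit depth
def atdepth(n,u,v,d,pose=None):
    e,r=ray(n,u,v,pose);return e+r*d
def atz(n,u,v,z,pose=None):
    e,r=ray(n,u,v,pose);return e+r*(z-e[2])/r[2]
def tri(a,b):
    (e1,r1),(e2,r2)=a,b
    A=np.stack([r1,-r2],1);t=np.linalg.lstsq(A,e2-e1,rcond=None)[0]
    p,q=e1+t[0]*r1,e2+t[1]*r2;return (p+q)/2,np.linalg.norm(p-q)
E
python3 - <<'E'
import cv2,numpy as np
from h import *
a=cv2.imread("pics/top0.png")[120:290,180:460];cv2.imwrite("pics/topc.png",cv2.resize(np.clip(a*1.3,0,255).astype('uint8'),None,fx=2.85,fy=2.85,interpolation=cv2.INTER_CUBIC))
a=cv2.imread("pics/scene0.png")[130:320,210:410];cv2.imwrite("pics/scenec.png",cv2.resize(np.clip(a*1.3,0,255).astype('uint8'),None,fx=3,fy=3,interpolation=cv2.INTER_CUBIC))
dt=np.load("pics/top0.npy");ds=np.load("pics/scene0.npy")
for n,d,L in(("top",dt,[(367,168),(265,154),(298,229),(428,211),(197,214),(260,256),(312,148)]),("scene",ds,[(303,247),(376,206),(297,176),(231,268),(360,146)])):
    for u,v in L:
        z=d[v-2:v+3,u-2:u+3];z=np.median(z[z>0]) if (z>0).any() else 0
        print(n,u,v,np.round(atdepth(n,u,v,z),3))
E
```

```text
top 367 168 [ 0.589 -0.125  0.161]
top 265 154 [0.634 0.108 0.126]
top 298 229 [0.45  0.03  0.178]
top 428 211 [ 0.493 -0.258  0.15 ]
top 197 214 [0.49  0.256 0.143]
top 260 256 [0.399 0.119 0.094]
top 312 148 [ 0.682 -0.002  0.026]
scene 303 247 [ 0.594 -0.132  0.16 ]
scene 376 206 [0.645 0.096 0.125]
scene 297 176 [0.458 0.021 0.178]
scene 231 268 [ 0.499 -0.262  0.149]
scene 360 146 [0.499 0.244 0.14 ]
```

View pics/topc.png

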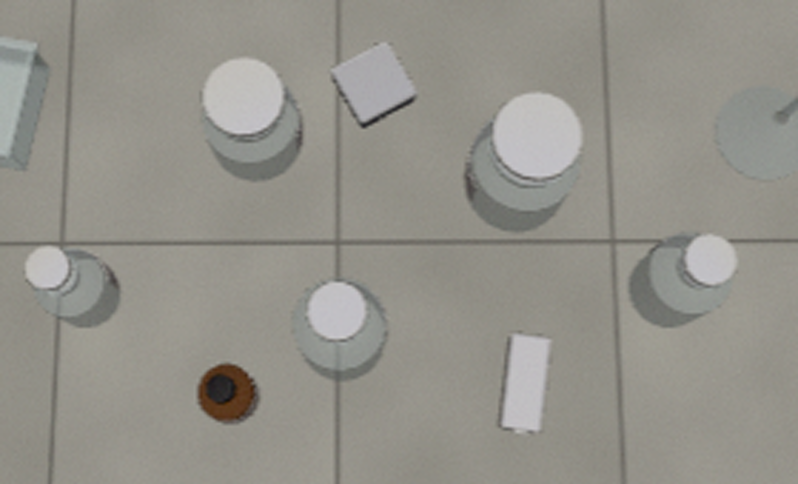

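View pics/scenec.png

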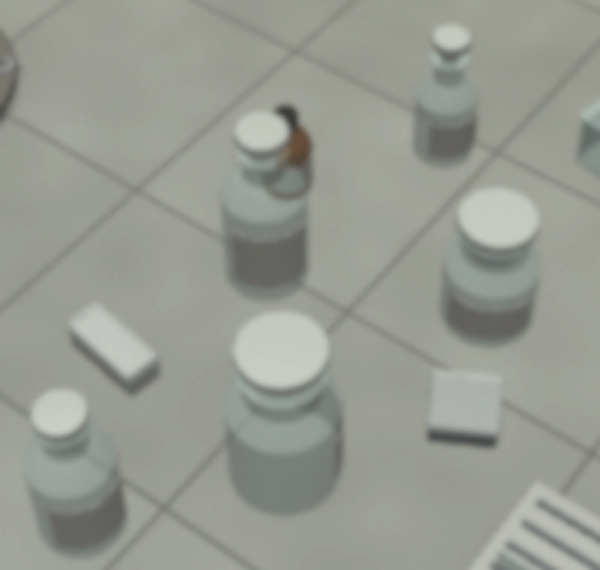

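Run:
```python
from h import *
from bench import *
for nm,t,s,z in(("wide",(368.8,167.7),(303.7,246.7),.161),("tall",(298.2,228.8),(297.3,174),.178),("small",(196.8,214),(360.3,142.7),.1425)):
    print(nm,np.round(tri(ray("top",*t),ray("scene",*s))[0],4),np.round(tri(ray("top",*t),ray("scene",*s))[1],4),np.round(atz("top",*t,z),4),np.round(atz("scene",*s,z),4))
s=get_obs();M=R.from_rotvec(s["orientation"]).as_matrix();print(M.round(4));print(M.T@(np.array([.591,-.128,.26])-s["tcp_pos"])*1000)
```

```text
wide [ 0.5922 -0.1285  0.1556] 0.0023 [ 0.5898 -0.1286  0.161 ] [ 0.5955 -0.1308  0.161 ]
tall [0.4511 0.0296 0.1736] 0.0012 [0.4501 0.0291 0.178 ] [0.4543 0.0267 0.178 ]
small [0.4908 0.2579 0.1376] 0.001 [0.4896 0.2562 0.1425] [0.4939 0.2534 0.1425]
[[ 4.221e-01  9.065e-01 -6.000e-04]
 [ 9.065e-01 -4.221e-01 -1.500e-03]
 [-1.600e-03  1.000e-04 -1.000e+00]]
[-541.09058609  589.77556989  -68.43495669]
```

Call:
servo_tool(increments=[0, 0, -34, 0, 0, 0, 0, 0, 0, -34, 0, 0, 0, 0, -36, 39.3, 0, 0, 0, 0, 0, -36, 39.3, 0, 0, 0, 0, 0, -36, 39.3, 0, 0, 0, 0, 0, -36, 39.3, 0, 0, 0, 0, 0, -36, 39.3, 0, 0, 0, 0, 0, -36, 39.3, 0, 0, 0, 0, 0], squeeze=40)

```text
clock: 1.1
tcp_pos: [0.4078, 0.3147, 0.2593]
orientation: [2.649, 1.689, -0.001]
contact_force: [1.1, 0.2, -0.4]
grip_width: 0.0001
```

Call:
servo_tool(increments=[-36, 39.3, 0, 0, 0, 0, 0, -36, 39.3, 0, 0, 0, 0, 0, -36, 39.3, 0, 0, 0, 0, 0, -36, 39.3, 0, 0, 0, 0, 0, -36, 39.3, 0, 0, 0, 0, 0, -36, 39.3, 0, 0, 0, 0, 0, -36, 39.3, 0, 0, 0, 0, 0, -36, 39.3, 0, 0, 0, 0, 0])

```text
clock: 2.1
tcp_pos: [0.5712, -0.0786, 0.2593]
orientation: [-2.648, -1.689, 0.0]
contact_force: [0.1, 0.4, 0.0]
grip_width: 0.0002
```

```bash
cat > look.py <<'E'
import sys
from h import *
from bench import *
s=get_obs();p,d=grab_frame("wrist");np.savez(f"pics/{sys.argv[1]}.npz",d=d,p=s["tcp_pos"],o=s["orientation"])
cv2.imwrite(f"pics/{sys.argv[1]}.png",p[:,:,::-1])
M=R.from_rotvec(s["orientation"]).as_matrix()
t=np.array([float(x) for x in sys.argv[2:5]])
print("tcp",s["tcp_pos"].round(4) if hasattr(s["tcp_pos"],"round") else s["tcp_pos"],"tool delta mm",(M.T@(t-s["tcp_pos"])*1000).round(1))
c,e,W=cam("wrist",(s["tcp_pos"],s["orientation"]))
q=W.T@(t-e);print("expected px",c["cx"]+c["fx"]*q[0]/-q[2],c["cy"]+c["fy"]*-q[1]/-q[2])
E
python3 look.py w1 .592 -.1295 .161
```

```text
tcp [ 0.5712 -0.0786  0.2593] tool delta mm [-37.3  40.4  98.3]
expected px 286.6576051157964 225.45177274343735
```

View pics/w1.png

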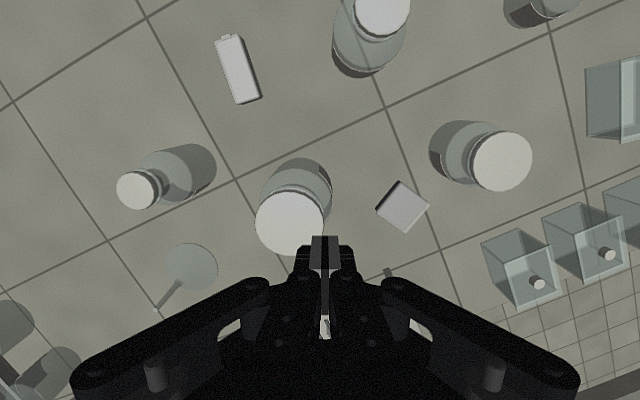

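Run:
```python
from h import *
f=np.load("pics/w1.npz");P=(f["p"],f["o"])
for u,v,z in((289.5,222,.161),(383,8,.178),(255,222,.161),(324,222,.161)): print(atz("wrist",u,v,z,P).round(4), np.median(f["d"][max(0,int(v)-3):int(v)+3,int(u)-3:int(u)+3]))
d=np.median(f["d"][215:225,285:293]);print(atdepth("wrist",289.5,222,d,P))
```

```text
[ 0.5899 -0.1252  0.161 ] 0.29965097
[0.454  0.0288 0.178 ] 0.22965899
[ 0.575  -0.1571  0.161 ] 0.38582277
[ 0.6047 -0.0934  0.161 ] 0.33464494
[ 0.58990671 -0.12523609  0.16089919]
```

Call:
servo_tool(increments=[-18, 19.3, 10, 0, 0, 0, 0, -18, 19.3, 10, 0, 0, 0, 0, 0, 0, 25, 0, 0, 0, 0, 0, 0, 22, 0, 0, 0, 0, 0, 0, 13, 0, 0, 0, 0, 0, 0, 7, 0, 0, 0, 0, 0, 0, 3, 0, 0, 0, 0, 0, 0, 0, 0, 0, 0, 0])

```text
clock: 3.15
tcp_pos: [0.591, -0.1262, 0.1699]
orientation: [2.649, 1.688, 0.001]
contact_force: [0.4, -0.2, 0.9]
grip_width: 0.0002
```

Call:
servo_tool(increments=[0, -0.5, 2.5, 0, 0, 0, 0, 0, -0.5, 2.5, 0, 0, 0, 0, 0, 0, 2, 0, 0, 0, 0, 0, 0, 2, 0, 0, 0, 0, 0, 0, 2, 0, 0, 0, 0, 0, 0, 2, 0, 0, 0, 0, 0, 0, 1.5, 0, 0, 0, 0, 0, 0, 1.5, 0, 0, 0, 0])

```text
clock: 4.15
tcp_pos: [0.5899, -0.1258, 0.1534]
orientation: [2.649, 1.689, 0.0]
contact_force: [0.2, 0.6, 0.6]
grip_width: 0.0001
```

Call:
servo_tool(increments=[0, 0, 0.8, 0, 0, 0, 0, 0, 0, 0.8, 0, 0, 0, 0, 0, 0, 0.8, 0, 0, 0, 0, 0, 0, 0.6, 0, 0, 0, 0, 0, 0, 0.5, 0, 0, 0, 0, 0, 0, 0.5, 0, 0, 0, 0, 0, 0, 0.5, 0, 0, 0, 0, 0, 0, 0, 0, 0, 0, 0])

```text
clock: 5.15
tcp_pos: [0.5898, -0.1257, 0.1489]
orientation: [-2.649, -1.689, 0.0]
contact_force: [-0.7, 0.5, -0.1]
grip_width: 0.0
```

Run:
```python
from h import *
from bench import *
s=get_obs();print(s["contact_force"],s["moment"],s["tcp_pos"])
p,d=grab_frame("scene");np.save("pics/s1.npy",d);cv2.imwrite("pics/s1.png",cv2.resize(p[130:320,210:410,::-1],None,fx=3,fy=3,interpolation=cv2.INTER_CUBIC))
p,d=grab_frame("wrist");cv2.imwrite("pics/w2.png",p[:,:,::-1])
```

```text
[-0.73863591  0.48547766 -0.08450626] [ 0.02096076 -0.045811   -0.01617285] [ 0.58979684 -0.12573126  0.14892845]
```

View pics/s1.png

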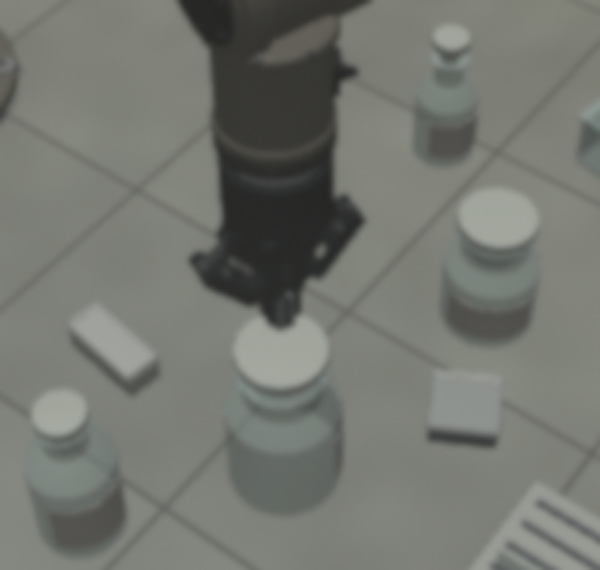

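View pics/w2.png

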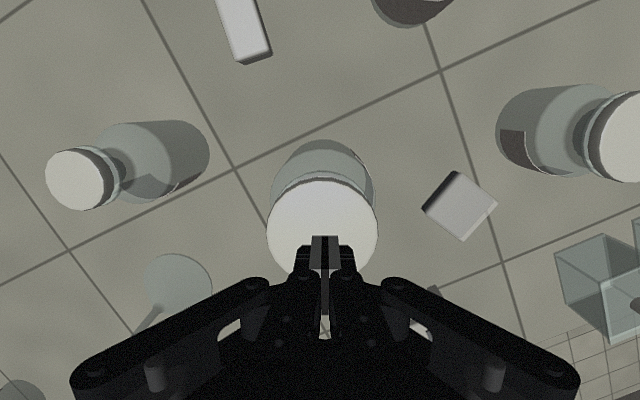

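Run:
```python
from h import *
from bench import *
s=get_obs();P=(s["tcp_pos"],s["orientation"])
c,e,W=cam("wrist",P);q=W.T@(P[0]-e);print("tcp px wrist",c["cx"]+c["fx"]*q[0]/-q[2],c["cy"]+c["fy"]*-q[1]/-q[2],-q[2])
c,e,W=cam("scene");q=W.T@(P[0]-e);print("tcp px scene",c["cx"]+c["fx"]*q[0]/-q[2],c["cy"]+c["fy"]*-q[1]/-q[2],-q[2])
p,d=grab_frame("wrist")
for u,v in((325,200),(325,232),(318,240),(332,240),(318,250),(332,260),(290,220),(290,240)):print(u,v,d[v,u],atdepth("wrist",u,v,d[v,u],P).round(4))
d=np.load("pics/s1.npy")
for u,v in((303,246),(303,238),(303,234),(303,230)):print(u,v,d[v,u],atdepth("scene",u,v,d[v,u]).round(4))
```

```text
tcp px wrist 322.6015866227485 223.7516320058087 0.19440378295617175
tcp px scene 303.19721057998504 247.30190424282256 1.1067602987007703
325 200 0.17944641 [ 0.573  -0.1161  0.1589]
325 232 0.18310554 [ 0.5912 -0.1247  0.161 ]
318 240 0.14461656 [ 0.5795 -0.123   0.1978]
332 240 0.14528374 [ 0.5826 -0.1169  0.1972]
318 250 0.13339797 [ 0.5792 -0.1227  0.2094]
332 260 0.12477618 [ 0.582  -0.1172  0.2184]
290 220 0.18220739 [ 0.5753 -0.1412  0.1597]
290 240 0.18557546 [ 0.5872 -0.1472  0.1602]
303 246 1.0964276 [ 0.5922 -0.1291  0.1592]
303 238 1.0592681 [ 0.5989 -0.1365  0.2006]
303 234 1.0516723 [ 0.5982 -0.1352  0.2123]
303 230 1.0389309 [ 0.5995 -0.1364  0.228 ]
```

Run:
```python
from h import *
from bench import *
s=get_obs();P=(s["tcp_pos"],s["orientation"]);M=R.from_rotvec(P[1]).as_matrix()
p,d=grab_frame("wrist")
for u in (317,332):
  for v in range(226,300,4):print(u,v,p[v,u].tolist(),(M.T@(atdepth("wrist",u,v,d[v,u],P)-P[0])*1000).round(1))
p,d=grab_frame("scene")
for v in range(226,246,1):print(v,p[v,303].tolist(),(M.T@(atdepth("scene",303,v,d[v,303])-P[0])*1000).round(1))
```

```text
317 226 [185, 187, 182] [ -3.4  -3.3 -12.3]
317 230 [187, 188, 182] [ -3.4  -0.7 -12.5]
317 234 [199, 199, 191] [ -3.4   1.8 -12.8]
317 238 [54, 55, 54] [ -2.5 -10.5 -46.3]
317 242 [59, 56, 58] [ -2.4 -10.4 -50.8]
317 246 [54, 52, 52] [ -2.3 -10.7 -55.9]
317 250 [54, 53, 57] [ -2.2 -11.1 -60.8]
317 254 [51, 47, 50] [ -2.1 -10.9 -64.3]
317 258 [57, 61, 59] [ -2.  -10.1 -66.5]
317 262 [54, 58, 55] [ -1.9 -10.6 -71. ]
317 266 [57, 58, 56] [ -1.8 -10.7 -74.4]
317 270 [138, 138, 136] [ -1.8 -10.2 -76.8]
317 274 [0, 0, 0] [ -1.6 -12.1 -82.9]
317 278 [10, 9, 8] [ -1.6 -11.5 -84.9]
317 282 [7, 6, 10] [ -1.5 -11.5 -87.5]
317 286 [6, 0, 5] [ -1.4 -11.9 -90.8]
317 290 [5, 11, 8] [ -1.4 -11.  -91.8]
317 294 [17, 11, 14] [ -1.4  -8.9 -91.1]
317 298 [8, 15, 16] [ -1.4  -8.  -92.3]
332 226 [187, 187, 179] [  5.9  -2.7 -10.7]
332 230 [185, 186, 178] [  5.9  -0.4 -11.6]
332 234 [194, 196, 185] [  6.   3. -10.]
332 238 [56, 59, 58] [  5.  -10.8 -46.8]
332 242 [54, 57, 51] [  4.9 -10.6 -51.2]
332 246 [57, 58, 59] [  4.8 -10.8 -55.9]
332 250 [55, 59, 55] [  4.7 -10.6 -59.7]
332 254 [58, 57, 58] [  4.6 -
[... 517 characters left out ...]
1  12.8 -88. ]
228 [48, 49, 48] [ -5.1  12.6 -84.6]
229 [53, 55, 53] [ -6.9  16.2 -86.2]
230 [57, 59, 58] [ -6.1  14.3 -80.3]
231 [60, 62, 61] [ -5.8  13.6 -76.2]
232 [60, 62, 61] [ -6.8  15.4 -75.4]
233 [61, 63, 62] [ -5.   11.6 -66.7]
234 [61, 63, 62] [ -6.3  14.1 -66.8]
235 [61, 63, 61] [ -4.9  11.2 -59.4]
236 [61, 63, 61] [ -4.9  11.  -55.8]
237 [62, 65, 63] [ -5.9  12.8 -54.9]
238 [73, 75, 73] [ -5.5  12.  -50.3]
239 [100, 102, 98] [ -5.5  11.7 -46.5]
240 [132, 135, 129] [ -5.7  12.1 -43.7]
241 [153, 157, 149] [  4.2  -8.7 -10.4]
242 [160, 164, 156] [  2.6  -5.4 -11.6]
243 [161, 166, 157] [  1.6  -3.7 -10.5]
244 [162, 166, 157] [ -1.3   2.3 -15.5]
245 [161, 165, 157] [ -1.2   1.9 -11.4]
```

Call:
servo_tool(increments=[0.5, 0.5, 6, 0, 0, 0, 0, 0.5, 0.5, 6, 0, 0, 0, 0, 0, 0, 5, 0, 0, 0, 0, 0, 0, 3, 0, 0, 0, 0, 0, 0, 2, 0, 0, 0, 0, 0, 0, 2, 0, 0, 0, 0, 0, 0, 1.5, 0, 0, 0, 0, 0, 0, 1.5, 0, 0, 0, 0])

```text
clock: 6.4
tcp_pos: [0.5912, -0.1252, 0.122]
orientation: [2.649, 1.689, 0.0]
contact_force: [-0.1, -0.1, -0.2]
grip_width: -0.0003
```

Call:
servo_tool(increments=[0, 0, 1, 0, 0, 0, 0, 0, 0, 1, 0, 0, 0, 0, 0, 0, 1, 0, 0, 0, 0, 0, 0, 1, 0, 0, 0, 0, 0, 0, 1, 0, 0, 0, 0, 0, 0, 1, 0, 0, 0, 0, 0, 0, 1, 0, 0, 0, 0, 0, 0, 1, 0, 0, 0, 0])

```text
clock: 7.4
tcp_pos: [0.5911, -0.1253, 0.1139]
orientation: [-2.649, -1.689, 0.0]
contact_force: [-0.5, -0.2, 1.3]
grip_width: 0.0002
```

Call:
servo_tool(increments=[0, 0, 0.8, 0, 0, 0, 0, 0, 0, 0.8, 0, 0, 0, 0, 0, 0, 0.8, 0, 0, 0, 0, 0, 0, 0.8, 0, 0, 0, 0, 0, 0, 0.8, 0, 0, 0, 0, 0, 0, 0.8, 0, 0, 0, 0, 0, 0, 0.8, 0, 0, 0, 0, 0, 0, 0.4, 0, 0, 0, 0])

```text
clock: 8.4
tcp_pos: [0.5914, -0.1253, 0.1093]
orientation: [-2.649, -1.688, -0.001]
contact_force: [-5.7, 1.4, 15.0]
grip_width: 0.0003
```

```bash
cat > chk.py <<'E'
import sys
from h import *
from bench import *
s=get_obs();print(s["contact_force"].round(1),s["moment"].round(2),s["tcp_pos"].round(4))
p,d=grab_frame("scene");n=sys.argv[1];u0,v0=int(sys.argv[2]),int(sys.argv[3])
cv2.imwrite(f"pics/{n}s.png",cv2.resize(p[v0-50:v0+60,u0-60:u0+60,::-1],None,fx=5,fy=5,interpolation=cv2.INTER_CUBIC))
for u in range(u0-10,u0+11,4):
  for v in (v0-3,v0,v0+4,v0+7):
    if d[v,u]>0: print(u,v,atdepth("scene",u,v,d[v,u]).round(4))
P=(s["tcp_pos"],s["orientation"]);p,d=grab_frame("wrist");cv2.imwrite(f"pics/{n}w.png",p[:,:,::-1])
for u,v in ((300,215),(290,225),(320,225),(345,225)): print("w",u,v,atdepth("wrist",u,v,np.median(d[v-3:v+4,u-3:u+4]),P).round(4))
E
python3 chk.py c1 303 250
```

```text
[-5.7  1.4 15. ] [0.37 1.08 0.04] [ 0.5914 -0.1253  0.1093]
293 247 [ 0.5707 -0.1382  0.1483]
293 250 [ 0.5747 -0.1433  0.1457]
293 254 [ 0.5839 -0.1547  0.1508]
293 257 [ 0.587  -0.1587  0.1466]
297 247 [ 0.5776 -0.1326  0.1477]
297 250 [ 0.5834 -0.1399  0.1491]
297 254 [ 0.5901 -0.1484  0.149 ]
297 257 [ 0.5949 -0.1545  0.1484]
301 247 [ 0.5941 -0.1385  0.167 ]
301 250 [ 0.5937 -0.1384  0.1557]
301 254 [ 0.5969 -0.1428  0.1484]
301 257 [ 0.6015 -0.1487  0.1475]
305 247 [ 0.6004 -0.1324  0.1655]
305 250 [ 0.6008 -0.1331  0.1557]
305 254 [ 0.6035 -0.1369  0.1473]
305 257 [ 0.6081 -0.143   0.1465]
309 247 [ 0.6065 -0.126   0.1636]
309 250 [ 0.6045 -0.1236  0.1484]
309 254 [ 0.6104 -0.1314  0.1468]
309 257 [ 0.6148 -0.1372  0.1456]
313 247 [ 0.6068 -0.1118  0.1487]
313 250 [ 0.6106 -0.117   0.1462]
313 254 [ 0.6191 -0.1282  0.1503]
313 257 [ 0.6224 -0.1326  0.1468]
w 300 215 [ 0.5683 -0.1271  0.1483]
w 290 225 [ 0.5711 -0.1343  0.1481]
w 320 225 [ 0.5776 -0.1201  0.1484]
w 345 225 [ 0.5832 -0.1083  0.1483]
```

```bash
python3 -c "
import cv2,numpy as np
a=cv2.imread('pics/c1s.png');b=cv2.imread('pics/c1w.png')[130:330,150:450]
cv2.imwrite('pics/c1j.png',np.hstack([cv2.resize(a,(400,366)),cv2.resize(b,(400,366))]))"
```

```text
(no output)
```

View pics/c1j.png

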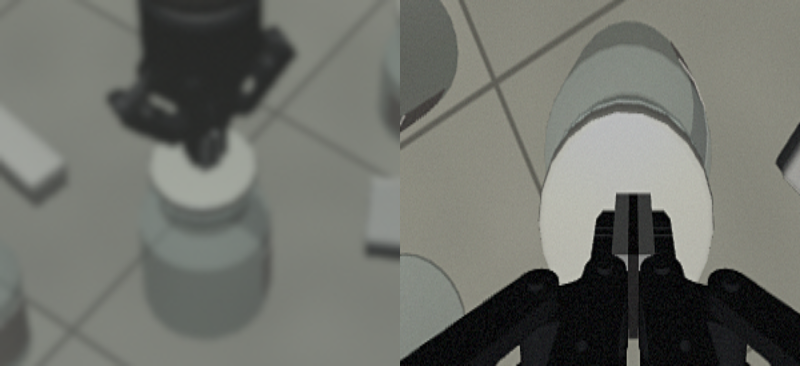

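Call:
servo_tool(increments=[0, 0, -2, 0, 0, 0, 0, 0, 0, -15, 0, 0, 0, 0, 0, 0, -40, 0, 0, 0, 0, 0, 0, -45, 0, 0, 0, 0, 20, -47, 0, 0, 0, 0, 0, 20, -47, 0, 0, 0, 0, 0, 20, -47, 0, 0, 0, 0, 0, 21, -49, 0, 0, 0, 0, 0])

```text
clock: 9.5
tcp_pos: [0.4523, 0.0293, 0.2108]
orientation: [2.649, 1.688, 0.002]
contact_force: [0.0, 0.5, 1.5]
grip_width: -0.0001
```

```bash
python3 look.py w3 .453 .0285 .178
```

```text
tcp [0.4523 0.0293 0.2108] tool delta mm [-0.5  0.9 32.8]
expected px 322.21229249013794 209.21771593566663
```

View pics/w3.png

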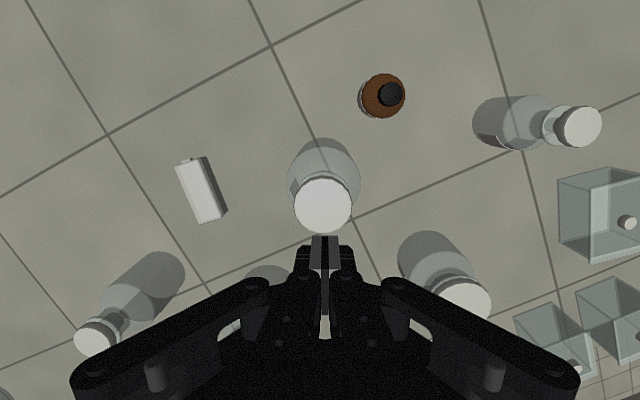

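Call:
servo_tool(increments=[0, 0, 15, 0, 0, 0, 0, 0, 0, 20, 0, 0, 0, 0, 0, 0, 15, 0, 0, 0, 0, 0, 0, 8, 0, 0, 0, 0, 0, 0, 4, 0, 0, 0, 0, 0, 0, 2, 0, 0, 0, 0, 0, 0, 1.5, 0, 0, 0, 0, 0, 0, 1, 0, 0, 0, 0])

```text
clock: 10.55
tcp_pos: [0.4533, 0.0285, 0.1437]
orientation: [2.649, 1.689, 0.001]
contact_force: [-0.0, 0.0, -0.2]
grip_width: 0.0003
```

Call:
servo_tool(increments=[0, 0, 1, 0, 0, 0, 0, 0, 0, 1, 0, 0, 0, 0, 0, 0, 1, 0, 0, 0, 0, 0, 0, 1, 0, 0, 0, 0, 0, 0, 1, 0, 0, 0, 0, 0, 0, 1, 0, 0, 0, 0, 0, 0, 1, 0, 0, 0, 0, 0, 0, 1, 0, 0, 0, 0])

```text
clock: 11.55
tcp_pos: [0.4531, 0.0284, 0.1355]
orientation: [-2.649, -1.689, -0.0]
contact_force: [-0.8, -0.3, 2.3]
grip_width: -0.0002
```

Call:
servo_tool(increments=[0, 0, 1, 0, 0, 0, 0, 0, 0, 1, 0, 0, 0, 0, 0, 0, 1, 0, 0, 0, 0, 0, 0, 1, 0, 0, 0, 0, 0, 0, 0.8, 0, 0, 0, 0, 0, 0, 0.8, 0, 0, 0, 0, 0, 0, 0.6, 0, 0, 0, 0, 0, 0, 0.3, 0, 0, 0, 0])

```text
clock: 12.55
tcp_pos: [0.4532, 0.0284, 0.1292]
orientation: [-2.649, -1.689, -0.0]
contact_force: [-1.6, -0.4, 6.0]
grip_width: 0.0001
```

Beginning to meet the stop; a little more.

Call:
servo_tool(increments=[0, 0, 0.2, 0, 0, 0, 0, 0, 0, 0.2, 0, 0, 0, 0, 0, 0, 0.2, 0, 0, 0, 0, 0, 0, 0.2, 0, 0, 0, 0, 0, 0, 0.1, 0, 0, 0, 0, 0, 0, 0.1, 0, 0, 0, 0, 0, 0, 0, 0, 0, 0, 0, 0, 0, 0, 0, 0, 0, 0])

```text
clock: 13.55
tcp_pos: [0.454, 0.0285, 0.1293]
orientation: [2.649, 1.688, 0.003]
contact_force: [-3.7, -0.3, 14.6]
grip_width: 0.0002
```

```bash
python3 chk.py c2 297 178 | grep -v " nan"
```

```text
[-3.7 -0.3 14.6] [-0.11  0.88  0.08] [0.454  0.0285 0.1293]
287 175 [0.3173 0.1435 0.0009]
287 178 [0.3256 0.1334 0.0014]
287 182 [ 0.3334  0.1235 -0.0026]
287 185 [ 0.3407  0.1143 -0.0031]
291 175 [0.4384 0.0212 0.1695]
291 178 [0.4436 0.0147 0.1673]
291 182 [0.4502 0.0062 0.1641]
291 185 [0.4486 0.0074 0.1515]
295 175 [0.4548 0.0172 0.1823]
295 178 [0.4516 0.0205 0.1674]
295 182 [0.4619 0.0076 0.1701]
295 185 [0.4622 0.0067 0.1605]
299 175 [0.4639 0.0215 0.1844]
299 178 [0.4635 0.0215 0.1738]
299 182 [0.4686 0.0149 0.1682]
299 185 [0.4694 0.0135 0.1593]
303 175 [0.4648 0.036  0.1734]
303 178 [0.468  0.0316 0.1683]
303 182 [0.4739 0.0239 0.1642]
303 185 [0.4753 0.0218 0.1561]
307 175 [0.411  0.1203 0.0747]
307 178 [0.4147 0.1153 0.0693]
307 182 [0.421  0.107  0.0642]
307 185 [0.4185 0.1099 0.0484]
w 300 215 [0.431  0.0266 0.1678]
w 290 225 [0.4338 0.0194 0.1677]
w 320 225 [0.4401 0.0337 0.1684]
w 345 225 [0.4458 0.0454 0.1681]
```

Call:
servo_tool(increments=[0, 0, -2, 0, 0, 0, 0, 0, 0, -15, 0, 0, 0, 0, 0, 0, -30, 0, 0, 0, 0, 44, -12, -10, 0, 0, 0, 0, 44, -12, 0, 0, 0, 0, 0, 44, -12, 0, 0, 0, 0, 0, 44, -12, 0, 0, 0, 0, 0, 45, -13, 0, 0, 0, 0, 0])

```text
clock: 14.65
tcp_pos: [0.4914, 0.2559, 0.1858]
orientation: [2.649, 1.688, 0.001]
contact_force: [0.9, -0.6, -0.1]
grip_width: -0.0001
```

```bash
python3 look.py w4 .4915 .2555 .143
```

```text
tcp [0.4914 0.2559 0.1858] tool delta mm [-0.3  0.2 42.8]
expected px 322.52565358458423 204.40523244752143
```

View pics/w4.png

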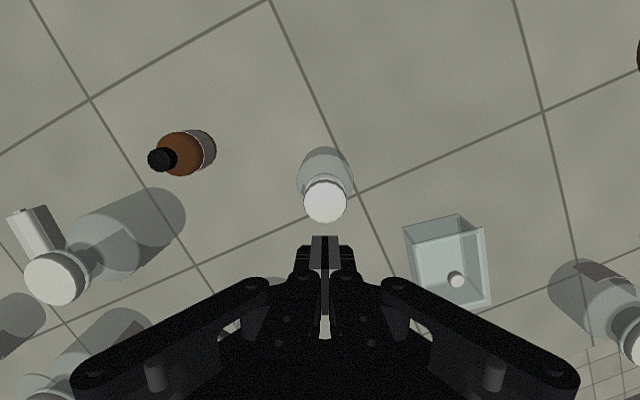

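Call:
servo_tool(increments=[1.3, -1.5, 15, 0, 0, 0, 0, 0, 0, 25, 0, 0, 0, 0, 0, 0, 20, 0, 0, 0, 0, 0, 0, 9, 0, 0, 0, 0, 0, 0, 4, 0, 0, 0, 0, 0, 0, 2, 0, 0, 0, 0, 0, 0, 1.5, 0, 0, 0, 0, 0, 0, 1, 0, 0, 0, 0])

```text
clock: 15.7
tcp_pos: [0.4905, 0.2565, 0.1078]
orientation: [-2.649, -1.689, -0.001]
contact_force: [1.0, -0.4, 0.1]
grip_width: -0.0001
```

Call:
servo_tool(increments=[0, 0, 1, 0, 0, 0, 0, 0, 0, 1, 0, 0, 0, 0, 0, 0, 1, 0, 0, 0, 0, 0, 0, 1, 0, 0, 0, 0, 0, 0, 1, 0, 0, 0, 0, 0, 0, 1, 0, 0, 0, 0, 0, 0, 1, 0, 0, 0, 0, 0, 0, 1, 0, 0, 0, 0])

```text
clock: 16.7
tcp_pos: [0.4903, 0.2563, 0.0995]
orientation: [-2.649, -1.689, -0.0]
contact_force: [-1.0, 0.4, 2.1]
grip_width: -0.0002
```

Sliding at about 2 N; home is expected at TCP 0.0923.

Call:
servo_tool(increments=[0, 0, 1, 0, 0, 0, 0, 0, 0, 1, 0, 0, 0, 0, 0, 0, 1, 0, 0, 0, 0, 0, 0, 1, 0, 0, 0, 0, 0, 0, 1, 0, 0, 0, 0, 0, 0, 0.8, 0, 0, 0, 0, 0, 0, 0.8, 0, 0, 0, 0, 0, 0, 0.6, 0, 0, 0, 0])

```text
clock: 17.7
tcp_pos: [0.4904, 0.2563, 0.0923]
orientation: [-2.649, -1.689, -0.0]
contact_force: [-0.8, -0.6, 6.7]
grip_width: -0.0
```

Call:
servo_tool(increments=[0, 0, 0.2, 0, 0, 0, 0, 0, 0, 0.2, 0, 0, 0, 0, 0, 0, 0.2, 0, 0, 0, 0, 0, 0, 0.1, 0, 0, 0, 0, 0, 0, 0, 0, 0, 0, 0, 0, 0, 0, 0, 0, 0, 0, 0, 0, 0, 0, 0, 0, 0, 0, 0, 0, 0, 0, 0, 0])

```text
clock: 18.7
tcp_pos: [0.4906, 0.2565, 0.0923]
orientation: [-2.649, -1.688, -0.001]
contact_force: [-2.6, -1.5, 8.4]
grip_width: 0.0001
```

Call:
servo_tool(increments=[0, 0, 0.2, 0, 0, 0, 0, 0, 0, 0.2, 0, 0, 0, 0, 0, 0, 0.1, 0, 0, 0, 0, 0, 0, 0, 0, 0, 0, 0, 0, 0, 0, 0, 0, 0, 0, 0, 0, 0, 0, 0, 0, 0, 0, 0, 0, 0, 0, 0, 0, 0, 0, 0, 0, 0, 0, 0])

```text
clock: 19.7
tcp_pos: [0.4909, 0.2566, 0.0923]
orientation: [-2.649, -1.688, -0.002]
contact_force: [-2.1, -2.2, 11.2]
grip_width: 0.0001
```

Call:
servo_tool(increments=[0, 0, -2, 0, 0, 0, 0, 0, 0, -10, 0, 0, 0, 0, 0, 0, -30, 0, 0, 0, 0, 0, 0, -40, 0, 0, 0, 0, 0, 0, -40, 0, 0, 0, 0, 40, -30, -20, 0, 0, 0, 0, 40, -30, 0, 0, 0, 0, 0, 40, -30, 0, 0, 0, 0, 0])

```text
clock: 20.7
tcp_pos: [0.4591, 0.4045, 0.234]
orientation: [-2.649, -1.688, -0.002]
contact_force: [-0.1, 0.6, 0.3]
grip_width: -0.0002
```

Run:
```python
from h import *
from bench import *
s=get_obs();print(s["clock"],s["contact_force"],s["tcp_pos"])
for n,L in (("top",[("wide",368,168),("tall",298,229),("small",197,214),("squat",265,154),("med",428,211)]),("scene",[("wide",303,250),("tall",297,177),("small",360,145),("squat",376,206),("med",231,268)])):
    p,d=grab_frame(n);cv2.imwrite(f"pics/{n}f.png",p[:,:,::-1])
    for k,u,v in L:
        z=np.median(d[v-2:v+3,u-2:u+3]);print(n,k,atdepth(n,u,v,z).round(4))
a=cv2.imread("pics/topf.png");b=cv2.imread("pics/top0.png");c=cv2.imread("pics/scenef.png");e=cv2.imread("pics/scene0.png")
cv2.imwrite("pics/cmp.png",np.vstack([np.hstack([b,a])[100:300,:],np.hstack([e,c])[120:,:]])[:, :][::1, ::1][:,:] if 0 else cv2.resize(np.vstack([np.hstack([b[120:290,150:470],a[120:290,150:470]]),np.hstack([e[110:390,150:470],c[110:390,150:470]])]),None,fx=1.25,fy=1.25))
```

```text
20.7 [-0.08456092  0.56471414  0.34210562] [0.45912311 0.40450534 0.23403043]
top wide [ 0.5926 -0.1284  0.1489]
top tall [0.451  0.0298 0.1684]
top small [0.4914 0.2585 0.1322]
top squat [0.6341 0.1084 0.1264]
top med [ 0.4927 -0.2583  0.1495]
scene wide [ 0.5937 -0.1315  0.1483]
scene tall [0.4537 0.0258 0.1679]
scene small [0.4925 0.2553 0.1321]
scene squat [0.6454 0.095  0.1262]
scene med [ 0.4989 -0.262   0.1485]
```

View pics/cmp.png

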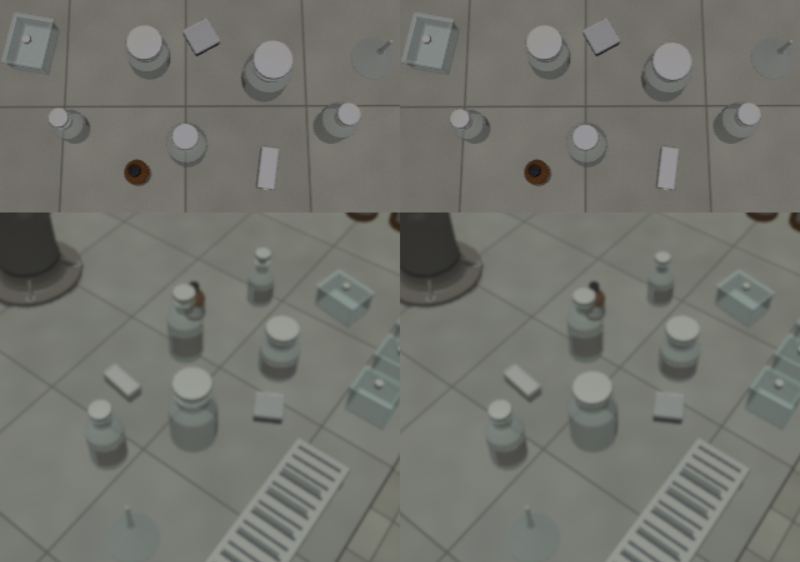

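The final pictures show all three stoppers flush: measured tops are 149, 168 and 132 mm, against 149, 169 and 132 mm when home. Every bottle and bystander stands where it was. The arm is clear of everything.

```bash
python3 -c "
from bench import *
print(hand_in())"
```

```text
the job is handed in; nothing more can be done
None
```

I pressed all three stoppers home with closed fingers, straight down at about 8 mm/s or less once in contact. The order was wide, then tall, then small, and the job took about 21 s. Upward force readings showed about 2 N while the tall and small stoppers slid. At the stops they were 15.0 N (wide), 14.6 N (tall) and 11.2 N (small).

**Last checks:** the top camera's depth readings put the stopper tops at 148.9, 168.4 and 132.2 mm. Fully home is 149, 169 and 132 mm. Before-and-after pictures show no visible movement of the bottles or anything around them. The arm was clear of everything when I handed in.

**What disagreed:**
- **Finger length:** the fingertips end about 40 mm short of the reported TCP, not at it. My first descent on the wide bottle therefore stopped in free air. I checked this with both cameras, then pressed by measured contact instead.
- **Camera positions:** the cameras differed by 3–6 mm sideways, so I used averaged positions for the three stoppers.
- **Side force:** pressing also produced up to 6 N sideways on the wide bottle, with no sign that it moved.

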